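Find the heavy side of a drum on the balancing stand and hold it down

ROBOT

A 7-joint arm with a two-finger parallel gripper is mounted at the origin on the work surface; the furniture and walls round the work are solid. World frame = base frame: x ahead of the robot, y to its left, z up, the work surface at z = 0. Lengths are in mm, angles in degrees, forces in N, time in s.
With the tool pointing down it reaches from about 350 to 900 mm from the base axis. Payload 8.1 kg.
Tool frame: the origin (TCP) lies between the finger pads; the fingertips stand 17 mm ahead of it and the grasp point (between the pads) lies 2 mm behind it (env.tip_reach is the z of the fingertips in the tool frame, in mm); z points along the fingers, y is the line along which they close (so a half turn about z gives the same grasp; the last joint's range is limited). The gripper opens to 85 mm and grips with 20 to 120 N. Pads are 22 mm wide; open, the fingers measure 114 mm over their backs; the gripper's body (76 mm by 85 mm) begins 54 mm behind the grasp point. The pads swing forward as they close: fully open they stand 13 mm farther back than shut.
Start: joints at [61.387, 24.895, 1.432, 90.138, -0.665, 64.973, -4.303], TCP at [241.521, -576.462, 248.323] pointing down, gripper open.
Joint ranges: [-149.89, 149.89], [-25.12, 119.58], [-72.63, 75.52], [4.76, 147.25], [-75.54, 255.54], [6.69, 114.76], [-157.13, 157.13]. Speed limits (degrees/s): [127.2, 127.2, 172.46, 172.46, 180, 180, 180].

INTERFACE

Orientations are given as [roll, pitch, yaw] about the fixed x, y, z axes, in that order (R = Rz(yaw) Ry(pitch) Rx(roll)).
In Python, from cell import env gives the robot as it stands.
- The arm moves only by the tool jog_arm, never from a script. Its argument "series" is one flat list of numbers, 5 for each row, row after row: the shift along the tool's x, y, z in mm, then the turn about the tool's z in rad, then the closure, from -1 (fully open) to 1 (shut). In form: [x, y, z, turn, jaw, x, y, z, turn, jaw, ...]. A call has exactly 5 rows; each row is the pose to reach, as a shift and turn from the pose commanded when the call began, along the tool's axes at that moment; what a row does not reach only later rows make up. A row lasts 1/12 s, in which the tool goes at most 41.7 mm and 7.16 degrees, less where a joint would pass 70% of its speed; a pose out of reach is approached as far as the arm can. A call with a gripper value outside its range is refused whole. The fingers move at their own pace and stop on an object; the grip force is fixed at half the most. Time passes only in rows, so rows that repeat a pose let the fingers close, or fill a call up. It gives the time, the measured TCP pose, the force, the opening and the grip force at its end, in the units of the state.
- env.get_state(): the state, without advancing time (a new reading comes with each control period).
- env.grab_frame(name): name is "scene" or "side" or "wrist"; returns the picture (384x512x3 uint8, red, green, blue); there is no depth.
- env.camera_params(name): a dict with "K" (3x3 intrinsics, pixels), "k1" (the pictures are not rectified: a ray, as slopes to the right and down, at radius r is drawn at 1 + k1 r^2 times it, then the intrinsics apply), "cam_to_world" (4x4, takes a point from camera to world coordinates). Camera axes: x right, y up, looking along -z (the intrinsics and any distortion apply to the point x, -y, -z); pixel columns grow to the right and rows downward; lengths in mm; the calibration is good to about 2 mm. A picture is of the moment at which its call begins: read the wrist's pose just before it. camera_params takes no time and is no camera call; for the wrist camera it gives the pose at the moment of the call.
- env.close_job(): hands the job in; it is judged then, once.
The state is a dict: "clock": time; "joint_pos": joint angles; "qd": joint speeds; "effort": joint torques, N m; "tcp_pos": TCP position; "tcp_rot": TCP orientation; "force": force on the tool from outside, world axes, zero at the start; "moment": the same for the moment, N m; "finger_gap": finger opening in mm; "grip_force": force on a finger pad.
Only numpy, scipy, OpenCV 4.12 (cv2) and the standard library are available. Lean on these libraries where they do the work, as an engineer would, in place of code of your own. Each camera call takes 0.05 s, during which the arm holds its last target. There are 200 camera calls.

TASK

The blue drum on the balancing stand is heavier on one side, and nothing on its outside shows which; its bearing is stiff enough that it stays wherever it is left. Take the orange crank handle, turn the drum by it to feel which side is heavy, bring that side straight down, and finish still gripping the handle and holding the drum still there, ready for marking. Leave the tape measure and the roll of black tape where they are.

Things in the scene. Friction and masses are not known exactly. Their poses are not given: they have to be found in the camera images.
- stand: balancing stand, fixed to the bench: aluminium base plate (120 x 120 mm), grey headstock behind a blue drum, dark steel crank in front of the drum. Origin on the bench below the level spindle, in the plane of the crank arm; x runs along the spindle, away from the crank handle, towards drum and headstock; z up. Base plate spans x -10 to 110 mm, crank arm x 0 to 14 mm. Place and yaw vary.
- axle (a point): point on the spindle axis 160 mm above the stand's origin, in the plane of the crank arm; axes as the stand's. Drum, crank and handle turn together about its x axis, either way, more than three turns without a stop. The crank is clamped to the drum at an unknown angle, different each time; crank, counterweight and handle balance each other: only the drum's hidden slug pulls.
- drum_center (a point): centre of the blue drum (150 mm across, 40 mm thick, the same all round), 38 mm behind axle. A slug sealed near the rim makes one side heavy: 0.19 to 0.27 N m about the spindle when that side is level with it. The bearing drags with 0.30 N m either way, so the drum stays where it is left and turns harder while its heavy side rises; a push felt at rest may hold part of that drag.
- handle: orange revolving crank handle, a round bar of 24 mm diameter and 60 mm length, parallel to the spindle; origin at its middle, 70 mm in front of axle's plane (stand x = -70 mm), 55 mm from the spindle axis. It spins freely on its pin, so a hand gripping it from above can keep its orientation all the way round. Free space all round it.
- level_pin (a joint): for judging only, not usable as a reading: a stiffly sprung pin sealed inside the drum on its heavy radius, in m. It sags +0.01 mm when the heavy side is straight down, -0.01 mm when straight up, and as the cosine in between; that is far less than the noise of the readings.
- tape_measure: yellow pocket tape measure, 72 x 85 x 35 mm, loose bystander; origin under its centre
- elec_tape: black roll of tape, 68 mm across, 19 mm high, loose bystander; origin under its centre

How it is judged:
By the outcome, as a careful person would: the job done as asked, in the order asked, and still so for the second after the job is handed in, while the arm keeps its last pose, push and grip.
It also fails if it takes over 54 s, if anything falls off the work surface, if the arm or the gripper's body presses on something with over 40 N, if the wrist force passes 120 N, or if a joint passes its speed limit or range.

## Working session

There is one attempt and no reset: what is moved stays moved. The work goes in short steps, Python scripts to look and compute and a tool call to move; the robot and the scene stay as the last step left them, time stands still between calls to the robot, and variables do not carry over. Pictures are saved under pics/ and viewed, at most 10 in all, crops included, and the job is handed in when it is done.

Besides the shell and the picture viewer there is one more tool, called after ">>>" by a JSON object that holds its "api" and its "payload", one argument or row to a line. jog_arm: Moves the arm, as the interface text tells. Its arguments: {"type":"object","properties":{"series":{"type":"array","items":{"type":"number"}}},"required":["series"]}

```bash
mkdir -p pics; ls; python3 - <<'E'
from cell import env
import cv2
s=env.get_state();print({k:s[k] for k in('clock','tcp_pos','tcp_rot','force','finger_gap')})
for n in('scene','side'):
    f=env.grab_frame(n);cv2.imwrite(f'pics/{n}0.png',f[:,:,::-1])
    p=env.camera_params(n);print(n,p)
E
```

```text
pics
{'clock': 0.0, 'tcp_pos': array([ 241.29944367, -576.02244354,  247.52061814]), 'tcp_rot': array([-1.79910186e+02,  8.29411873e-03,  2.27287324e+01]), 'force': array([-0.11098409, -0.80478414, -0.27841786]), 'finger_gap': 85.32832240980758}
scene {'K': array([[463.06383596,   0.        , 258.18952158],
       [  0.        , 463.06383596, 187.71121512],
       [  0.        ,   0.        ,   1.        ]]), 'k1': -0.07871596155036724, 'cam_to_world': array([[-7.80755672e-01,  4.62285256e-01, -4.20372362e-01,
        -1.99218269e+01],
       [-6.24815775e-01, -5.72150991e-01,  5.31270637e-01,
         6.70329204e+02],
       [ 5.08211861e-03,  6.77447847e-01,  7.35553252e-01,
         1.04717802e+03],
       [ 0.00000000e+00,  0.00000000e+00,  0.00000000e+00,
         1.00000000e+00]])}
side {'K': array([[405.60258079,   0.        , 246.32300177],
       [  0.        , 405.60258079, 193.43980327],
       [  0.        ,   0.        ,   1.        ]]), 'k1': -0.1468902111901377, 'cam_to_world': array([[ 9.99690586e-01,  1.71958893e-02, -1.79731258e-02,
         4.83288134e+02],
       [-2.28373618e-02,  3.48134890e-01, -9.37166236e-01,
        -1.13112423e+03],
       [-9.85833465e-03,  9.37286722e-01,  3.48419881e-01,
         6.07606743e+02],
       [ 0.00000000e+00,  0.00000000e+00,  0.00000000e+00,
         1.00000000e+00]])}
```

View pics/scene0.png

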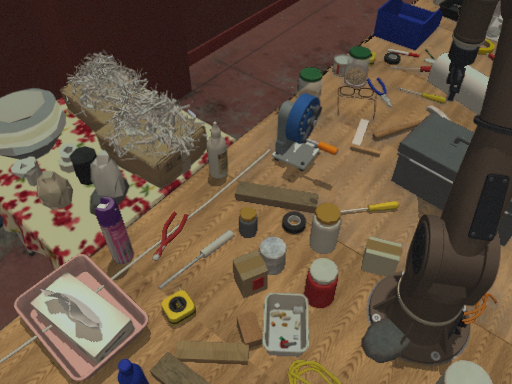

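View pics/side0.png

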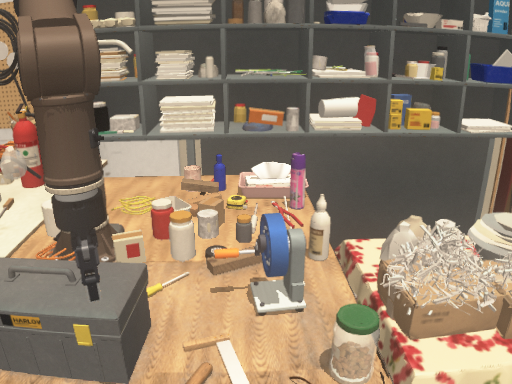

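The drum is at about (302,115) in the scene view, with the orange handle at (320,146). In the side view the drum is at (275,245) and the handle at (225,253), pointing towards the robot. I'll enlarge both to get precise pixels.

```bash
python3 - <<'E'
import cv2,numpy as np
a=cv2.imread('pics/scene0.png')[85:185,260:350];b=cv2.imread('pics/side0.png')[205:320,195:315]
A=cv2.resize(a,(400,444),interpolation=cv2.INTER_CUBIC)
B=cv2.resize(b,(400,383),interpolation=cv2.INTER_CUBIC)
o=np.zeros((444,800,3),np.uint8);o[:,:400]=A;o[:383,400:]=B
cv2.imwrite('pics/crop0.png',o)
E
```

```text
(no output)
```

View pics/crop0.png

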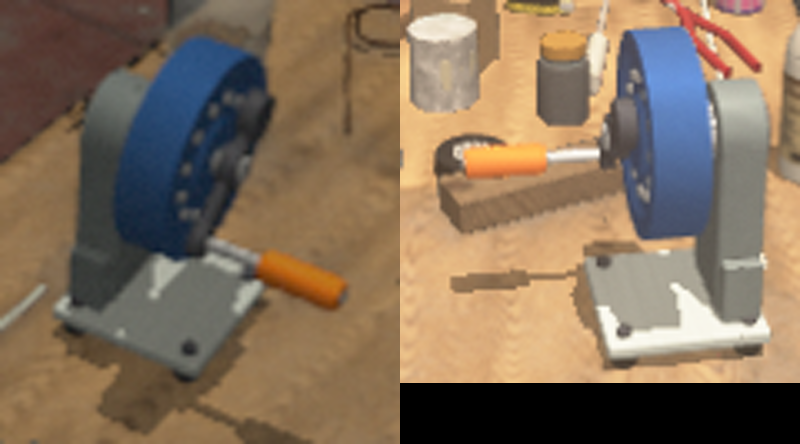

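```bash
cat > h.py <<'E'
import numpy as np,cv2
from cell import env
from scipy.spatial.transform import Rotation as Ro
def proj(P,cam):
    c=env.camera_params(cam) if isinstance(cam,str) else cam
    q=(np.atleast_2d(P)-c['cam_to_world'][:3,3])@c['cam_to_world'][:3,:3]
    s=np.c_[q[:,0]/-q[:,2],q[:,1]/q[:,2]];s=s*(1+c['k1']*(s**2).sum(1))[:,None]
    return s@np.diag(np.diag(c['K'])[:2])+c['K'][:2,2]
def stand(p,S):
    x,y,yw=p[:3];return np.atleast_2d(S)@Ro.from_euler('z',yw).as_matrix().T+[x,y,0]
E
cat > fit.py <<'E'
from h import *
from scipy.optimize import least_squares
sc=np.array([[338,293],[262,265],[188,357],[62,302],[265,288]])/4.444+[260,85]
sd=np.array([[67,161],[146,160],[210,352],[184,262],[368,323]])/3.333+[195,205]
def pts(p,k):
    a,h=p[3],p[4];H=lambda x:[x,55*np.cos(a),160+55*np.sin(a)]
    hs=[H(-100),H(-40)]
    return stand(p,hs+([[-10,60,h],[110,60,h],[-10,-60,h]] if k==0 else [[-10,-60,h],[-10,60,h],[110,-60,h]]))
def res(p): return np.r_[(proj(pts(p,0),'scene')-sc).ravel(),(proj(pts(p,1),'side')-sd).ravel()]
best=None
for a in np.arange(0,6.28,.8):
  for yw in(-.5,0,.5):
    r=least_squares(res,[550,-250,yw,a,12],loss='soft_l1')
    if best is None or r.cost<best.cost: best=r
print(best.cost,best.x,np.degrees(best.x[2:4]));print(best.fun.reshape(-1,2).round(1))
p=best.x;np.save('p.npy',p)
a=p[3];print('handle',stand(p,[-70,55*np.cos(a),160+55*np.sin(a)]),'axle',stand(p,[0,0,160]))
for n in('scene','side'):
    im=cv2.imread(f'pics/{n}0.png');t=np.linspace(0,6.28,50)
    for x in(18,58): cv2.polylines(im,[(proj(stand(p,np.c_[t*0+x,75*np.cos(t),160+75*np.sin(t)]),n)*16).astype(int)],True,(0,255,255),1,16,4)
    cv2.imwrite(f'pics/ov_{n}.png',im)
a=cv2.imread('pics/ov_scene.png')[85:185,260:350];b=cv2.imread('pics/ov_side.png')[205:320,195:315]
o=np.zeros((444,800,3),np.uint8);o[:,:400]=cv2.resize(a,(400,444));o[:383,400:]=cv2.resize(b,(400,383))
cv2.imwrite('pics/ov.png',o)
E
python3 fit.py
```

```text
Traceback (most recent call last):
  File "fit.py", line 13, in <module>
    r=least_squares(res,[550,-250,yw,a,12],loss='soft_l1')
  File "fit.py", line 9, in res
    def res(p): return np.r_[(proj(pts(p,0),'scene')-sc).ravel(),(proj(pts(p,1),'side')-sd).ravel()]
                              ~~~~^^^^^^^^^^^^^^^^^^
  File "h.py", line 5, in proj
    c=env.camera_params(cam) if isinstance(cam,str) else cam
      ~~~~~~~~~~~~~~~~~^^^^^
ValueError: time passes only in moves, steps and waits
```

```bash
sed -i "s/^def proj/import functools\n@functools.lru_cache\ndef cp(n): return env.camera_params(n)\ndef proj/; s/c=env.camera_params(cam) if/c=cp(cam) if/" h.py; sed -i "s/loss='soft_l1')/loss='soft_l1',x_scale=[30,30,.2,.3,5])/; s/\[550,-250/[620,-280/" fit.py; python3 fit.py
```

```text
13.630451607907043 [ 5.24891124e+02 -2.84182193e+02  1.11766418e-01 -7.12035918e-01
  2.23104235e+01] [  6.40374405 -40.79665297]
[[ 0.   0.2]
 [-1.  -0.9]
 [ 1.2  2.5]
 [-3.1  0.7]
 [ 1.2 -3.7]
 [-0.5  0.9]
 [ 0.1 -0.5]
 [-0.6 -0.5]
 [-0.  -1.1]
 [ 1.5  3.3]]
handle [[ 450.6839631  -250.61252424  124.064299  ]] axle [[ 524.89112393 -284.18219322  160.        ]]
```

View pics/ov.png

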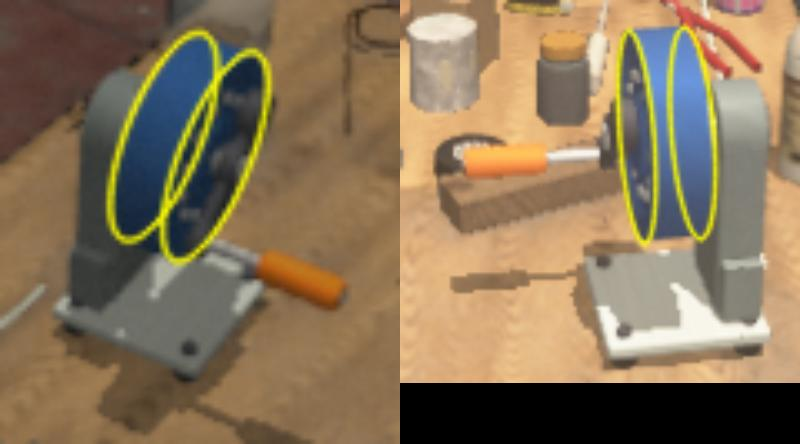

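```bash
python3 - <<'E'
s=open('fit.py').read()
s=s.replace("def res(p): return np.r_[","""t=np.linspace(0,2*np.pi,120)
D=np.r_[np.c_[t*0+18,75*np.cos(t),160+75*np.sin(t)],np.c_[t*0+58,75*np.cos(t),160+75*np.sin(t)]]
SUP={}
for n,box,angs in(('scene',(85,185,260,350),[135,160,180,200,225,250,270,290,310]),('side',(205,320,195,315),[0,20,45,70,90,110,240,250,270,290,315,340])):
    im=cv2.imread(f'pics/{n}0.png').astype(int);m=np.zeros(im.shape[:2],np.uint8)
    y0,y1,x0,x1=box;I=im[y0:y1,x0:x1];m[y0:y1,x0:x1]=(I[...,0]>1.7*I[...,2])&(I[...,0]>I[...,1]*1.25)
    _,L,st,_=cv2.connectedComponentsWithStats(m);k=1+st[1:,4].argmax();v,u=np.nonzero(L==k)
    d=np.array([[np.cos(np.radians(g)),np.sin(np.radians(g))] for g in angs])
    SUP[n]=(d,(np.c_[u,v]@d.T).max(0)+.3,);print(n,st[k])
def sup(p): return np.r_[tuple((proj(stand(p,D),n)@SUP[n][0].T).max(0)-SUP[n][1] for n in SUP)]
W=np.ones((5,1));W[4]=0
def res(p): return np.r_[sup(p),""").replace("(proj(pts(p,0),'scene')-sc).ravel()","((proj(pts(p,0),'scene')-sc)*W).ravel()").replace("print(best.fun.reshape(-1,2).round(1))","print(best.fun[:21].round(1),best.fun[21:].reshape(-1,2).round(1).tolist())")
open('fit.py','w').write(s)
E
python3 fit.py
```

```text
scene [286  94  33  49 870]
side [264 213  24  49 775]
69.29558588570933 [ 5.21831966e+02 -2.82606224e+02  1.01455014e-01  5.55815067e+00
  2.50951357e+01] [  5.81294412 318.45857535]
[ 0.8  0.6  1.   0.1  0.4  0.3  1.2  0.4  1.1  0.1  2.5  8.1 12.7 16.2
 18.4  1.1  0.7  0.   0.3  0.9  0.3] [[0.4, 1.2], [-0.6, -0.1], [1.6, 2.5], [-2.6, 0.5], [0.0, -0.0], [-1.5, 0.7], [-0.9, -0.6], [-2.2, -1.9], [-1.0, -2.3], [0.1, 2.3]]
handle [[ 448.02255956 -248.74137571  123.5261248 ]] axle [[ 521.83196596 -282.60622407  160.        ]]
```

View pics/ov.png

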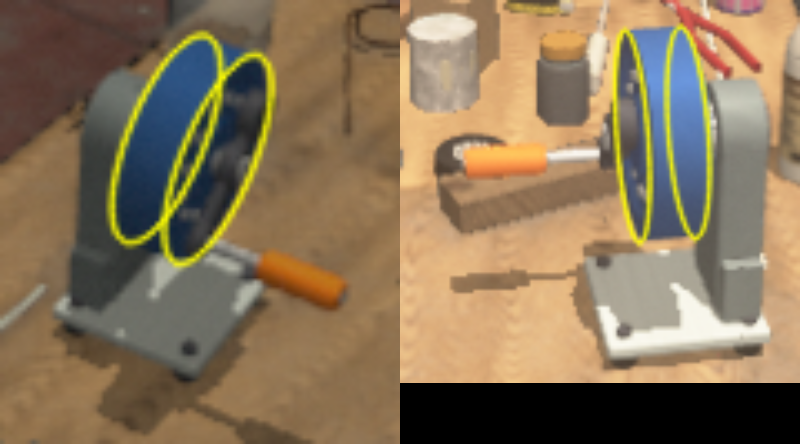

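The fit is good to a few mm: axle near (523,-283), yaw about 6°, handle near (449,-249,124). I'll move above the handle now and check with the wrist camera.

>>> {"api": "jog_arm", "payload": {
  "series": [32, -22, 0, 0, -1, 64, -44, 0, 0, -1, 96, -66, 0, 0, -1, 128, -88, 0, 0, -1, 160, -110, 0, 0, -1]
}}

```text
clock: 0.52
tcp_pos: [347.0, -411.4, 248.0]
tcp_rot: [-180.0, 0.0, 22.7]
force: [0.7, 0.3, -0.3]
finger_gap: 85.2
grip_force: 0.0
```

>>> {"api": "jog_arm", "payload": {
  "series": [32, -22, 0, 0.1, -1, 64, -44, 0, 0.2, -1, 96, -66, 0, 0.29, -1, 128, -88, 0, 0.29, -1, 157, -110, 0, 0.29, -1]
}}

```text
clock: 0.93
tcp_pos: [449.8, -248.9, 248.2]
tcp_rot: [-180.0, 0.0, 6.1]
force: [1.0, -0.3, 0.5]
finger_gap: 85.3
grip_force: 0.0
```

```bash
python3 - <<'E'
from h import *
s=env.get_state();print(s['clock'],s['tcp_pos'],s['tcp_rot'],s['force'])
c=env.camera_params('wrist');f=env.grab_frame('wrist');cv2.imwrite('pics/w1.png',f[:,:,::-1])
import pickle;pickle.dump(c,open('w1.pkl','wb'))
p=np.load('p.npy');a=p[3]
print(proj(stand(p,[[x,55*np.cos(a),160+55*np.sin(a)] for x in(-100,-40)]),c))
E
```

```text
0.9333 [ 449.78721447 -248.87472019  248.19956986] [-1.79990649e+02  5.96559437e-04  6.11310254e+00] [ 0.98278589 -0.30632157  0.51574531]
[[255.09704611 227.82958069]
 [255.5623965  151.88177414]]
```

View pics/w1.png

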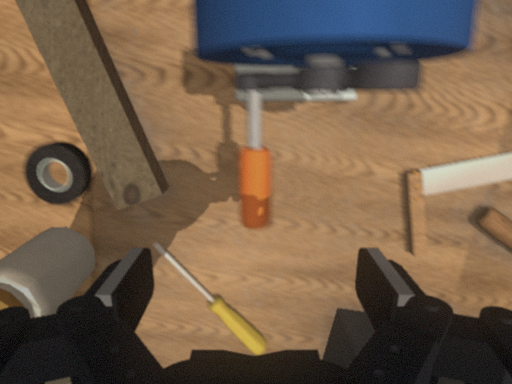

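The wrist view confirms the estimate: the handle runs from (255,227) to (255,149), against predicted (255,228) to (255,152), and it is centred between the fingers. I'll descend and grip.

>>> {"api": "jog_arm", "payload": {
  "series": [0, 0, 32, 0, -1, 0, 0, 64, 0, -1, 0, 0, 96, 0, -1, 0, 0, 126, 0, -1, 0, 0, 126, 0, -1]
}}

```text
clock: 1.4
tcp_pos: [445.4, -249.7, 117.3]
tcp_rot: [-179.7, 0.4, 6.1]
force: [-1.0, 0.4, 0.0]
finger_gap: 85.0
grip_force: 0.0
```

>>> {"api": "jog_arm", "payload": {
  "series": [0, 0, 0, 0, 1, 0, 0, 0, 0, 1, 0, 0, 0, 0, 1, 0, 0, 0, 0, 1, 0, 0, 0, 0, 1]
}}

```text
clock: 1.82
tcp_pos: [449.7, -251.5, 123.7]
tcp_rot: [179.9, -0.1, 6.1]
force: [-0.4, -0.1, -0.2]
finger_gap: 25.2
grip_force: 0.0
```

>>> {"api": "jog_arm", "payload": {
  "series": [0, 0, 0, 0, 1, 0, 0, 0, 0, 1, 0, 0, 0, 0, 1, 0, 0, 0, 0, 1, 0, 0, 0, 0, 1]
}}

```text
clock: 2.23
tcp_pos: [449.7, -251.6, 123.7]
tcp_rot: [179.9, -0.1, 6.1]
force: [-1.1, 0.2, 7.7]
finger_gap: 22.5
grip_force: 58.3
```

```bash
python3 - <<'E'
from h import *
import pickle
s=env.get_state();print(s['clock'],s['tcp_pos'],s['force'],s['moment'],s['finger_gap'],s['grip_force'])
c=pickle.load(open('w1.pkl','rb'));p=np.load('p.npy');t=np.linspace(0,6.28,200)
D=np.r_[np.c_[t*0+18,75*np.cos(t),160+75*np.sin(t)],np.c_[t*0+58,75*np.cos(t),160+75*np.sin(t)]]
q=proj(stand(p,D),c);print(q.min(0),q.max(0)) # observed u 197..472, v max ~62
for x in(18,58):
  q=proj(stand(p,D[D[:,0]==x]),c);print(x,q.min(0),q.max(0))
im=cv2.imread('pics/w1.png').astype(int);m=(im[...,0]>1.7*im[...,2])&(im[...,0]>60)
for v in(0,10,20,30,40):u=np.nonzero(m[v])[0];print(v,u.min(),u.max())
E
```

```text
2.2333 [ 449.68346106 -251.5504889   123.67593264] [-1.09481152  0.22541399  7.73865447] [0.06401108 0.22479076 0.06325252] 22.541635279558125 58.28417479991913
[195.08653057 -64.84301197] [482.74556499  72.49312153]
18 [197.53722734  51.93933358] [470.60530166  72.49312153]
58 [195.08653057 -64.84301197] [482.74556499  18.55364895]
0 197 472
10 198 471
20 198 470
30 198 469
40 199 467
```

```bash
cat > gen.py <<'E'
import sys,numpy as np
# phi0, step per call deg, n calls, r
p0,st,n,r=map(float,sys.argv[1:5])
for k in range(int(n)):
    a=np.radians(p0+st*k);b=a+np.radians(st)*np.arange(1,6)/5
    print(round(p0+st*(k+1)),', '.join(f'0, {-r*(np.cos(t)-np.cos(a)):.1f}, {-r*(np.sin(t)-np.sin(a)):.1f}, 0, 1' for t in b))
E
python3 gen.py -40 20 18 55
```

```text
-20 0, -2.4, -3.0, 0, 1, 0, -4.5, -6.2, 0, 1, 0, -6.4, -9.5, 0, 1, 0, -8.1, -13.0, 0, 1, 0, -9.6, -16.5, 0, 1
0 0, -1.2, -3.7, 0, 1, 0, -2.1, -7.4, 0, 1, 0, -2.8, -11.2, 0, 1, 0, -3.2, -15.0, 0, 1, 0, -3.3, -18.8, 0, 1
20 0, 0.1, -3.8, 0, 1, 0, 0.5, -7.7, 0, 1, 0, 1.2, -11.4, 0, 1, 0, 2.1, -15.2, 0, 1, 0, 3.3, -18.8, 0, 1
40 0, 1.4, -3.6, 0, 1, 0, 3.1, -7.0, 0, 1, 0, 5.0, -10.3, 0, 1, 0, 7.2, -13.5, 0, 1, 0, 9.6, -16.5, 0, 1
60 0, 2.6, -2.9, 0, 1, 0, 5.3, -5.5, 0, 1, 0, 8.3, -8.0, 0, 1, 0, 11.4, -10.2, 0, 1, 0, 14.6, -12.3, 0, 1
80 0, 3.4, -1.8, 0, 1, 0, 6.9, -3.4, 0, 1, 0, 10.5, -4.7, 0, 1, 0, 14.2, -5.7, 0, 1, 0, 17.9, -6.5, 0, 1
100 0, 3.8, -0.5, 0, 1, 0, 7.6, -0.8, 0, 1, 0, 11.5, -0.8, 0, 1, 0, 15.3, -0.5, 0, 1, 0, 19.1, -0.0, 0, 1
120 0, 3.8, 0.8, 0, 1, 0, 7.4, 1.9, 0, 1, 0, 11.1, 3.2, 0, 1, 0, 14.6, 4.7, 0, 1, 0, 17.9, 6.5, 0, 1
140 0, 3.3, 2.0, 0, 1, 0, 6.4, 4.3, 0, 1, 0, 9.3, 6.8, 0, 1, 0, 12.1, 9.4, 0, 1, 0, 14.6, 12.3, 0, 1
160 0, 2.4, 3.0, 0, 1, 0, 4.5, 6.2, 0, 1, 0, 6.4, 9.5, 0, 1, 0, 8.1, 13.0, 0, 1, 0, 9.6, 16.5, 0, 1
180 0, 1.2, 3.7, 0, 1, 0, 2.1, 7.4, 0, 1, 0, 2.8, 11.2, 0, 1, 0, 3.2, 15.0, 0, 1, 0, 3.3, 18.8, 0, 1
200 0, -0.1, 3.8, 0, 1, 0, -0.5, 7.7, 0, 1, 0, -1.2, 11.4, 0, 1, 0, -2.1, 15.2, 0, 1, 0, -3.3, 18.8, 0, 1
220 0, -1.4, 3.6, 0, 1, 0, -3.1, 7.0, 0, 1, 0, -5.0, 10.3, 0, 1, 0, -7.2, 13.5, 0, 1, 0, -9.6, 16.5, 0, 1
240 0, -2.6, 2.9, 0, 1, 0, -5.3, 5.5, 0, 1, 0, -8.3, 8.0, 0, 1, 0, -11.4, 10.2, 0, 1, 0, -14.6, 12.3, 0, 1
260 0, -3.4, 1.8, 0, 1, 0, -6.9, 3.4, 0, 1, 0, -10.5, 4.7, 0, 1, 0, -14.2, 5.7, 0, 1, 0, -17.9, 6.5, 0, 1
280 0, -3.8, 0.5, 0, 1, 0, -7.6, 0.8, 0, 1, 0, -11.5, 0.8, 0, 1, 0, -15.3, 0.5, 0, 1, 0, -19.1, 0.0, 0, 1
300 0, -3.8, -0.8, 0, 1, 0, -7.4, -1.9, 0, 1, 0, -11.1, -3.2, 0, 1, 0, -14.6, -4.7, 0, 1, 0, -17.9, -6.5, 0, 1
320 0, -3.3, -2.0, 0, 1, 0, -6.4, -4.3, 0, 1, 0, -9.3, -6.8, 0, 1, 0, -12.1, -9.4, 0, 1, 0, -14.6, -12.3, 0, 1
```

Firm grip, 58 N. I'll turn the first arc.

>>> {"api": "jog_arm", "payload": {
  "series": [0, -2.4, -3.0, 0, 1, 0, -4.5, -6.2, 0, 1, 0, -6.4, -9.5, 0, 1, 0, -8.1, -13.0, 0, 1, 0, -9.6, -16.5, 0, 1]
}}

```text
clock: 2.65
tcp_pos: [448.5, -241.9, 139.6]
tcp_rot: [179.9, -0.1, 6.1]
force: [3.0, -4.7, -0.4]
finger_gap: 22.2
grip_force: 59.9
```

>>> {"api": "jog_arm", "payload": {
  "series": [0, -1.2, -3.7, 0, 1, 0, -2.1, -7.4, 0, 1, 0, -2.8, -11.2, 0, 1, 0, -3.2, -15.0, 0, 1, 0, -3.3, -18.8, 0, 1]
}}

```text
clock: 3.07
tcp_pos: [448.0, -238.1, 158.2]
tcp_rot: [180.0, -0.1, 6.1]
force: [3.2, -3.1, -2.7]
finger_gap: 22.2
grip_force: 59.8
```

>>> {"api": "jog_arm", "payload": {
  "series": [0, 0.1, -3.8, 0, 1, 0, 0.5, -7.7, 0, 1, 0, 1.2, -11.4, 0, 1, 0, 2.1, -15.2, 0, 1, 0, 3.3, -18.8, 0, 1]
}}

```text
clock: 3.48
tcp_pos: [448.2, -240.8, 176.8]
tcp_rot: [-180.0, -0.0, 6.2]
force: [6.0, 1.0, -1.9]
finger_gap: 22.0
grip_force: 59.8
```

>>> {"api": "jog_arm", "payload": {
  "series": [0, 1.4, -3.6, 0, 1, 0, 3.1, -7.0, 0, 1, 0, 5.0, -10.3, 0, 1, 0, 7.2, -13.5, 0, 1, 0, 9.6, -16.5, 0, 1]
}}

```text
clock: 3.9
tcp_pos: [449.2, -249.5, 193.3]
tcp_rot: [-179.9, -0.0, 6.2]
force: [5.1, 3.8, 0.6]
finger_gap: 21.8
grip_force: 60.0
```

>>> {"api": "jog_arm", "payload": {
  "series": [0, 2.6, -2.9, 0, 1, 0, 5.3, -5.5, 0, 1, 0, 8.3, -8.0, 0, 1, 0, 11.4, -10.2, 0, 1, 0, 14.6, -12.3, 0, 1]
}}

```text
clock: 4.32
tcp_pos: [450.8, -263.1, 205.9]
tcp_rot: [-179.8, -0.0, 6.2]
force: [2.9, 7.7, 7.6]
finger_gap: 22.1
grip_force: 60.6
```

>>> {"api": "jog_arm", "payload": {
  "series": [0, 3.4, -1.8, 0, 1, 0, 6.9, -3.4, 0, 1, 0, 10.5, -4.7, 0, 1, 0, 14.2, -5.7, 0, 1, 0, 17.9, -6.5, 0, 1]
}}

```text
clock: 4.73
tcp_pos: [453.0, -281.5, 213.4]
tcp_rot: [-179.9, -0.1, 6.2]
force: [-0.8, 6.8, 17.0]
finger_gap: 22.0
grip_force: 61.6
```

>>> {"api": "jog_arm", "payload": {
  "series": [0, 3.8, -0.5, 0, 1, 0, 7.6, -0.8, 0, 1, 0, 11.5, -0.8, 0, 1, 0, 15.3, -0.5, 0, 1, 0, 19.1, 0, 0, 1]
}}

```text
clock: 5.15
tcp_pos: [455.5, -302.1, 213.9]
tcp_rot: [180.0, -0.2, 6.2]
force: [0.8, 2.3, 13.9]
finger_gap: 22.3
grip_force: 61.4
```

>>> {"api": "jog_arm", "payload": {
  "series": [0, 3.8, 0.8, 0, 1, 0, 7.4, 1.9, 0, 1, 0, 11.1, 3.2, 0, 1, 0, 14.6, 4.7, 0, 1, 0, 17.9, 6.5, 0, 1]
}}

```text
clock: 5.57
tcp_pos: [457.6, -320.4, 207.2]
tcp_rot: [179.9, -0.2, 6.1]
force: [2.9, 0.7, 11.9]
finger_gap: 22.0
grip_force: 61.2
```

>>> {"api": "jog_arm", "payload": {
  "series": [0, 3.3, 2.0, 0, 1, 0, 6.4, 4.3, 0, 1, 0, 9.3, 6.8, 0, 1, 0, 12.1, 9.4, 0, 1, 0, 14.6, 12.3, 0, 1]
}}

```text
clock: 5.98
tcp_pos: [459.4, -335.0, 194.7]
tcp_rot: [179.9, -0.2, 6.1]
force: [4.6, -0.0, 10.9]
finger_gap: 22.1
grip_force: 61.0
```

>>> {"api": "jog_arm", "payload": {
  "series": [0, 2.4, 3.0, 0, 1, 0, 4.5, 6.2, 0, 1, 0, 6.4, 9.5, 0, 1, 0, 8.1, 13.0, 0, 1, 0, 9.6, 16.5, 0, 1]
}}

```text
clock: 6.4
tcp_pos: [460.5, -344.3, 178.0]
tcp_rot: [179.9, -0.2, 6.2]
force: [4.4, 0.6, 9.1]
finger_gap: 22.1
grip_force: 60.9
```

>>> {"api": "jog_arm", "payload": {
  "series": [0, 1.2, 3.7, 0, 1, 0, 2.1, 7.4, 0, 1, 0, 2.8, 11.2, 0, 1, 0, 3.2, 15.0, 0, 1, 0, 3.3, 18.8, 0, 1]
}}

```text
clock: 6.82
tcp_pos: [460.9, -347.4, 159.1]
tcp_rot: [179.9, -0.2, 6.2]
force: [4.5, 1.3, 10.0]
finger_gap: 22.1
grip_force: 60.9
```

>>> {"api": "jog_arm", "payload": {
  "series": [0, -0.1, 3.8, 0, 1, 0, -0.5, 7.7, 0, 1, 0, -1.2, 11.4, 0, 1, 0, -2.1, 15.2, 0, 1, 0, -3.3, 18.8, 0, 1]
}}

```text
clock: 7.23
tcp_pos: [460.5, -343.9, 140.3]
tcp_rot: [180.0, -0.2, 6.2]
force: [3.7, 1.1, 11.1]
finger_gap: 22.0
grip_force: 61.1
```

>>> {"api": "jog_arm", "payload": {
  "series": [0, -1.4, 3.6, 0, 1, 0, -3.1, 7.0, 0, 1, 0, -5.0, 10.3, 0, 1, 0, -7.2, 13.5, 0, 1, 0, -9.6, 16.5, 0, 1]
}}

```text
clock: 7.65
tcp_pos: [459.4, -334.4, 124.0]
tcp_rot: [179.9, -0.2, 6.2]
force: [2.7, 1.7, 15.4]
finger_gap: 22.4
grip_force: 61.4
```

>>> {"api": "jog_arm", "payload": {
  "series": [0, -2.6, 2.9, 0, 1, 0, -5.3, 5.5, 0, 1, 0, -8.3, 8.0, 0, 1, 0, -11.4, 10.2, 0, 1, 0, -14.6, 12.3, 0, 1]
}}

```text
clock: 8.07
tcp_pos: [457.8, -320.5, 112.1]
tcp_rot: [179.9, -0.2, 6.1]
force: [1.0, 0.2, 20.4]
finger_gap: 22.4
grip_force: 62.0
```

>>> {"api": "jog_arm", "payload": {
  "series": [0, -3.4, 1.8, 0, 1, 0, -6.9, 3.4, 0, 1, 0, -10.5, 4.7, 0, 1, 0, -14.2, 5.7, 0, 1, 0, -17.9, 6.5, 0, 1]
}}

```text
clock: 8.48
tcp_pos: [456.0, -304.1, 105.9]
tcp_rot: [179.8, -0.2, 6.1]
force: [1.6, -4.9, 16.8]
finger_gap: 22.2
grip_force: 61.7
```

>>> {"api": "jog_arm", "payload": {
  "series": [0, -3.8, 0.5, 0, 1, 0, -7.6, 0.8, 0, 1, 0, -11.5, 0.8, 0, 1, 0, -15.3, 0.5, 0, 1, 0, -19.1, 0, 0, 1]
}}

```text
clock: 8.9
tcp_pos: [453.7, -285.7, 105.3]
tcp_rot: [179.8, -0.2, 6.0]
force: [4.0, -8.0, 7.8]
finger_gap: 22.1
grip_force: 60.8
```

>>> {"api": "jog_arm", "payload": {
  "series": [0, -3.8, -0.8, 0, 1, 0, -7.4, -1.9, 0, 1, 0, -11.1, -3.2, 0, 1, 0, -14.6, -4.7, 0, 1, 0, -17.9, -6.5, 0, 1]
}}

```text
clock: 9.32
tcp_pos: [451.5, -267.4, 111.2]
tcp_rot: [179.8, -0.1, 6.0]
force: [5.0, -5.9, 2.7]
finger_gap: 21.8
grip_force: 60.3
```

>>> {"api": "jog_arm", "payload": {
  "series": [0, -3.3, -2.0, 0, 1, 0, -6.4, -4.3, 0, 1, 0, -9.3, -6.8, 0, 1, 0, -12.1, -9.4, 0, 1, 0, -14.6, -12.3, 0, 1]
}}

```text
clock: 9.73
tcp_pos: [449.6, -252.2, 123.1]
tcp_rot: [179.9, -0.1, 6.1]
force: [5.8, -5.4, -0.1]
finger_gap: 22.3
grip_force: 60.0
```

```bash
cat > an.py <<'E'
import numpy as np
from scipy.optimize import least_squares
A=np.array([l.split() for l in open('d.txt')],float) # dir,y,z,fy,fz (tcp x separately)
d,x,y,z,fx,fy,fz=A.T;yw=np.radians(6.1)
Y=-np.sin(yw)*x+np.cos(yw)*y;F=-np.sin(yw)*fx+np.cos(yw)*fy
c=least_squares(lambda q:np.hypot(Y-q[0],z-q[1])-q[2],[-330,158,55]).x;print('circle',c)
ph=np.arctan2(z-c[1],Y-c[0]);s,k=np.sin(ph),np.cos(ph)
# force on the handle by hand=-F ; tangential (-s,k)
T=-(-s*F+k*fz)*c[2]/1000;R=-(k*F+s*fz)
print(np.c_[np.degrees(ph),T,R].round(2))
# T = d*drag + G*cos(ph+delta) + force bias terms ~ (s,k)r/1000*b
two=len(set(d))>1
M=np.c_[d,k,s];q=np.linalg.lstsq(M,T,rcond=None)[0];print('drag',q[0],'amp',np.hypot(q[1],q[2]),'res',np.std(T-M@q))
# gravity resists: torque needed = G*cos(theta_heavy), theta=ph+delta
print('heavy-handle angle delta',np.degrees(np.arctan2(-q[2],q[1])),'handle angle for heavy down',np.degrees(-np.pi/2-np.arctan2(-q[2],q[1]))%360)
E
cat > d.txt <<'E'
1 448.5 -241.9 139.6 3.0 -4.7 -0.4
1 448.0 -238.1 158.2 3.2 -3.1 -2.7
1 448.2 -240.8 176.8 6.0 1.0 -1.9
1 449.2 -249.5 193.3 5.1 3.8 0.6
1 450.8 -263.1 205.9 2.9 7.7 7.6
1 453.0 -281.5 213.4 -0.8 6.8 17.0
1 455.5 -302.1 213.9 0.8 2.3 13.9
1 457.6 -320.4 207.2 2.9 0.7 11.9
1 459.4 -335.0 194.7 4.6 0 10.9
1 460.5 -344.3 178.0 4.4 0.6 9.1
1 460.9 -347.4 159.1 4.5 1.3 10.0
1 460.5 -343.9 140.3 3.7 1.1 11.1
1 459.4 -334.4 124.0 2.7 1.7 15.4
1 457.8 -320.5 112.1 1.0 0.2 20.4
1 456.0 -304.1 105.9 1.6 -4.9 16.8
1 453.7 -285.7 105.3 4.0 -8.0 7.8
1 451.5 -267.4 111.2 5.0 -5.9 2.7
1 449.6 -252.2 123.1 5.8 -5.4 -0.1
E
python3 an.py; python3 gen.py 320 -20 18 55
```

```text
circle [-339.43910159  159.72550533   55.00194284]
[[-2.1440e+01  1.2000e-01  4.5000e+00]
 [-1.5900e+00  1.5000e-01  3.3500e+00]
 [ 1.8060e+01  1.1000e-01  2.5000e-01]
 [ 3.7590e+01  8.0000e-02 -2.9300e+00]
 [ 5.7050e+01  1.1000e-01 -1.0370e+01]
 [ 7.8010e+01  1.7000e-01 -1.8050e+01]
 [ 9.9800e+01  2.5000e-01 -1.3320e+01]
 [ 1.2033e+02  3.5000e-01 -1.0080e+01]
 [ 1.4054e+02  4.5000e-01 -7.3100e+00]
 [ 1.6058e+02  4.7000e-01 -2.9000e+00]
 [-1.7935e+02  5.5000e-01  9.3000e-01]
 [-1.5931e+02  5.6000e-01  4.5800e+00]
 [-1.3954e+02  5.9000e-01  1.1060e+01]
 [-1.2036e+02  5.6000e-01  1.7650e+01]
 [-1.0195e+02  4.6000e-01  1.5390e+01]
 [-8.2520e+01  4.0000e-01  8.8200e+00]
 [-6.2210e+01  2.4000e-01  5.3700e+00]
 [-4.1850e+01  2.2000e-01  4.3900e+00]]
drag 0.3238524576286871 amp 0.24627474636648836 res 0.026575055520994793
heavy-handle angle delta 155.83250142319213 handle angle for heavy down 114.1674985768079
300 0, 2.6, 2.9, 0, 1, 0, 5.3, 5.5, 0, 1, 0, 8.3, 8.0, 0, 1, 0, 11.4, 10.2, 0, 1, 0, 14.6, 12.3, 0, 1
280 0, 3.4, 1.8, 0, 1, 0, 6.9, 3.4, 0, 1, 0, 10.5, 4.7, 0, 1, 0, 14.2, 5.7, 0, 1,
[... 1019 characters left out ...]
.6, -0.8, 0, 1, 0, -11.5, -0.8, 0, 1, 0, -15.3, -0.5, 0, 1, 0, -19.1, -0.0, 0, 1
60 0, -3.8, 0.8, 0, 1, 0, -7.4, 1.9, 0, 1, 0, -11.1, 3.2, 0, 1, 0, -14.6, 4.7, 0, 1, 0, -17.9, 6.5, 0, 1
40 0, -3.3, 2.0, 0, 1, 0, -6.4, 4.3, 0, 1, 0, -9.3, 6.8, 0, 1, 0, -12.1, 9.4, 0, 1, 0, -14.6, 12.3, 0, 1
20 0, -2.4, 3.0, 0, 1, 0, -4.5, 6.2, 0, 1, 0, -6.4, 9.5, 0, 1, 0, -8.1, 13.0, 0, 1, 0, -9.6, 16.5, 0, 1
0 0, -1.2, 3.7, 0, 1, 0, -2.1, 7.4, 0, 1, 0, -2.8, 11.2, 0, 1, 0, -3.2, 15.0, 0, 1, 0, -3.3, 18.8, 0, 1
-20 0, 0.1, 3.8, 0, 1, 0, 0.5, 7.7, 0, 1, 0, 1.2, 11.4, 0, 1, 0, 2.1, 15.2, 0, 1, 0, 3.3, 18.8, 0, 1
-40 0, 1.4, 3.6, 0, 1, 0, 3.1, 7.0, 0, 1, 0, 5.0, 10.3, 0, 1, 0, 7.2, 13.5, 0, 1, 0, 9.6, 16.5, 0, 1
```

>>> {"api": "jog_arm", "payload": {
  "series": [0, 2.6, 2.9, 0, 1, 0, 5.3, 5.5, 0, 1, 0, 8.3, 8.0, 0, 1, 0, 11.4, 10.2, 0, 1, 0, 14.6, 12.3, 0, 1]
}}

```text
clock: 10.15
tcp_pos: [451.4, -266.4, 111.5]
tcp_rot: [179.9, -0.1, 6.1]
force: [0.6, -1.0, 15.4]
finger_gap: 22.1
grip_force: 61.5
```

>>> {"api": "jog_arm", "payload": {
  "series": [0, 3.4, 1.8, 0, 1, 0, 6.9, 3.4, 0, 1, 0, 10.5, 4.7, 0, 1, 0, 14.2, 5.7, 0, 1, 0, 17.9, 6.5, 0, 1]
}}

```text
clock: 10.57
tcp_pos: [453.5, -283.8, 105.3]
tcp_rot: [179.9, -0.1, 6.1]
force: [0.5, 0.9, 18.9]
finger_gap: 22.4
grip_force: 61.9
```

>>> {"api": "jog_arm", "payload": {
  "series": [0, 3.8, 0.5, 0, 1, 0, 7.6, 0.8, 0, 1, 0, 11.5, 0.8, 0, 1, 0, 15.3, 0.5, 0, 1, 0, 19.1, 0, 0, 1]
}}

```text
clock: 10.98
tcp_pos: [455.6, -301.4, 105.3]
tcp_rot: [-180.0, -0.1, 6.2]
force: [1.1, 5.4, 17.8]
finger_gap: 22.2
grip_force: 61.8
```

>>> {"api": "jog_arm", "payload": {
  "series": [0, 3.8, -0.8, 0, 1, 0, 7.4, -1.9, 0, 1, 0, 11.1, -3.2, 0, 1, 0, 14.6, -4.7, 0, 1, 0, 17.9, -6.5, 0, 1]
}}

```text
clock: 11.4
tcp_pos: [457.5, -318.0, 111.0]
tcp_rot: [-179.9, -0.1, 6.2]
force: [4.3, 6.4, 7.6]
finger_gap: 22.0
grip_force: 60.7
```

>>> {"api": "jog_arm", "payload": {
  "series": [0, 3.3, -2.0, 0, 1, 0, 6.4, -4.3, 0, 1, 0, 9.3, -6.8, 0, 1, 0, 12.1, -9.4, 0, 1, 0, 14.6, -12.3, 0, 1]
}}

```text
clock: 11.82
tcp_pos: [459.1, -332.9, 122.7]
tcp_rot: [-179.9, -0.1, 6.2]
force: [6.5, 1.9, -0.5]
finger_gap: 22.2
grip_force: 59.9
```

>>> {"api": "jog_arm", "payload": {
  "series": [0, 2.4, -3.0, 0, 1, 0, 4.5, -6.2, 0, 1, 0, 6.4, -9.5, 0, 1, 0, 8.1, -13.0, 0, 1, 0, 9.6, -16.5, 0, 1]
}}

```text
clock: 12.23
tcp_pos: [460.3, -343.3, 139.3]
tcp_rot: [-180.0, -0.1, 6.2]
force: [7.8, 0.4, -2.0]
finger_gap: 21.9
grip_force: 59.7
```

>>> {"api": "jog_arm", "payload": {
  "series": [0, 1.2, -3.7, 0, 1, 0, 2.1, -7.4, 0, 1, 0, 2.8, -11.2, 0, 1, 0, 3.2, -15.0, 0, 1, 0, 3.3, -18.8, 0, 1]
}}

```text
clock: 12.65
tcp_pos: [460.8, -347.3, 158.2]
tcp_rot: [180.0, -0.1, 6.2]
force: [8.6, -1.6, -1.0]
finger_gap: 22.0
grip_force: 59.7
```

>>> {"api": "jog_arm", "payload": {
  "series": [0, -0.1, -3.8, 0, 1, 0, -0.5, -7.7, 0, 1, 0, -1.2, -11.4, 0, 1, 0, -2.1, -15.2, 0, 1, 0, -3.3, -18.8, 0, 1]
}}

```text
clock: 13.07
tcp_pos: [460.5, -344.5, 177.2]
tcp_rot: [179.9, -0.2, 6.1]
force: [7.8, -3.5, -1.2]
finger_gap: 22.2
grip_force: 59.8
```

>>> {"api": "jog_arm", "payload": {
  "series": [0, -1.4, -3.6, 0, 1, 0, -3.1, -7.0, 0, 1, 0, -5.0, -10.3, 0, 1, 0, -7.2, -13.5, 0, 1, 0, -9.6, -16.5, 0, 1]
}}

```text
clock: 13.48
tcp_pos: [459.4, -335.5, 194.0]
tcp_rot: [179.9, -0.2, 6.1]
force: [8.5, -4.8, -0.1]
finger_gap: 22.1
grip_force: 60.0
```

>>> {"api": "jog_arm", "payload": {
  "series": [0, -2.6, -2.9, 0, 1, 0, -5.3, -5.5, 0, 1, 0, -8.3, -8.0, 0, 1, 0, -11.4, -10.2, 0, 1, 0, -14.6, -12.3, 0, 1]
}}

```text
clock: 13.9
tcp_pos: [457.8, -321.6, 206.5]
tcp_rot: [179.8, -0.2, 6.1]
force: [7.4, -6.2, 1.6]
finger_gap: 22.3
grip_force: 60.2
```

>>> {"api": "jog_arm", "payload": {
  "series": [0, -3.4, -1.8, 0, 1, 0, -6.9, -3.4, 0, 1, 0, -10.5, -4.7, 0, 1, 0, -14.2, -5.7, 0, 1, 0, -17.9, -6.5, 0, 1]
}}

```text
clock: 14.32
tcp_pos: [455.7, -304.5, 213.5]
tcp_rot: [179.8, -0.2, 6.1]
force: [5.8, -8.0, 6.6]
finger_gap: 22.4
grip_force: 60.7
```

>>> {"api": "jog_arm", "payload": {
  "series": [0, -3.8, -0.5, 0, 1, 0, -7.6, -0.8, 0, 1, 0, -11.5, -0.8, 0, 1, 0, -15.3, -0.5, 0, 1, 0, -19.1, 0, 0, 1]
}}

```text
clock: 14.73
tcp_pos: [453.5, -285.7, 214.2]
tcp_rot: [179.7, -0.2, 6.0]
force: [1.1, -6.3, 15.2]
finger_gap: 22.3
grip_force: 61.6
```

>>> {"api": "jog_arm", "payload": {
  "series": [0, -3.8, 0.8, 0, 1, 0, -7.4, 1.9, 0, 1, 0, -11.1, 3.2, 0, 1, 0, -14.6, 4.7, 0, 1, 0, -17.9, 6.5, 0, 1]
}}

```text
clock: 15.15
tcp_pos: [451.3, -266.4, 207.7]
tcp_rot: [179.9, -0.2, 6.1]
force: [-1.1, -0.2, 19.1]
finger_gap: 22.1
grip_force: 62.0
```

>>> {"api": "jog_arm", "payload": {
  "series": [0, -3.3, 2.0, 0, 1, 0, -6.4, 4.3, 0, 1, 0, -9.3, 6.8, 0, 1, 0, -12.1, 9.4, 0, 1, 0, -14.6, 12.3, 0, 1]
}}

```text
clock: 15.57
tcp_pos: [449.4, -250.6, 194.6]
tcp_rot: [180.0, -0.1, 6.1]
force: [0.2, 2.3, 15.0]
finger_gap: 21.9
grip_force: 61.5
```

>>> {"api": "jog_arm", "payload": {
  "series": [0, -2.4, 3.0, 0, 1, 0, -4.5, 6.2, 0, 1, 0, -6.4, 9.5, 0, 1, 0, -8.1, 13.0, 0, 1, 0, -9.6, 16.5, 0, 1]
}}

```text
clock: 15.98
tcp_pos: [448.3, -241.1, 177.5]
tcp_rot: [180.0, -0.1, 6.1]
force: [1.4, 0.4, 10.6]
finger_gap: 22.1
grip_force: 61.0
```

>>> {"api": "jog_arm", "payload": {
  "series": [0, -1.2, 3.7, 0, 1, 0, -2.1, 7.4, 0, 1, 0, -2.8, 11.2, 0, 1, 0, -3.2, 15.0, 0, 1, 0, -3.3, 18.8, 0, 1]
}}

```text
clock: 16.4
tcp_pos: [448.0, -238.2, 158.6]
tcp_rot: [180.0, -0.1, 6.1]
force: [1.1, -0.4, 9.9]
finger_gap: 22.1
grip_force: 61.0
```

>>> {"api": "jog_arm", "payload": {
  "series": [0, 0.1, 3.8, 0, 1, 0, 0.5, 7.7, 0, 1, 0, 1.2, 11.4, 0, 1, 0, 2.1, 15.2, 0, 1, 0, 3.3, 18.8, 0, 1]
}}

```text
clock: 16.82
tcp_pos: [448.5, -241.9, 139.8]
tcp_rot: [180.0, -0.1, 6.1]
force: [1.7, -1.2, 9.4]
finger_gap: 22.0
grip_force: 61.0
```

>>> {"api": "jog_arm", "payload": {
  "series": [0, 1.4, 3.6, 0, 1, 0, 3.1, 7.0, 0, 1, 0, 5.0, 10.3, 0, 1, 0, 7.2, 13.5, 0, 1, 0, 9.6, 16.5, 0, 1]
}}

```text
clock: 17.23
tcp_pos: [449.7, -251.7, 123.4]
tcp_rot: [179.9, -0.1, 6.1]
force: [2.5, -0.7, 11.8]
finger_gap: 22.4
grip_force: 61.2
```

```bash
cp d.txt d1.txt; cat >> d.txt <<'E'
-1 451.4 -266.4 111.5 0.6 -1.0 15.4
-1 453.5 -283.8 105.3 0.5 0.9 18.9
-1 455.6 -301.4 105.3 1.1 5.4 17.8
-1 457.5 -318.0 111.0 4.3 6.4 7.6
-1 459.1 -332.9 122.7 6.5 1.9 -0.5
-1 460.3 -343.3 139.3 7.8 0.4 -2.0
-1 460.8 -347.3 158.2 8.6 -1.6 -1.0
-1 460.5 -344.5 177.2 7.8 -3.5 -1.2
-1 459.4 -335.5 194.0 8.5 -4.8 -0.1
-1 457.8 -321.6 206.5 7.4 -6.2 1.6
-1 455.7 -304.5 213.5 5.8 -8.0 6.6
-1 453.5 -285.7 214.2 1.1 -6.3 15.2
-1 451.3 -266.4 207.7 -1.1 -0.2 19.1
-1 449.4 -250.6 194.6 0.2 2.3 15.0
-1 448.3 -241.1 177.5 1.4 0.4 10.6
-1 448.0 -238.2 158.6 1.1 -0.4 9.9
-1 448.5 -241.9 139.8 1.7 -1.2 9.4
-1 449.7 -251.7 123.4 2.5 -0.7 11.8
E
python3 an.py; echo; (cd /tmp; mkdir -p r; cd r; grep '^-1' d.txt > d.txt; python3 an.py|tail -2)
```

```text
circle [-339.40590951  159.71109219   54.98698375]
[[-2.1440e+01  1.2000e-01  4.5000e+00]
 [-1.5700e+00  1.5000e-01  3.3500e+00]
 [ 1.8080e+01  1.1000e-01  2.5000e-01]
 [ 3.7620e+01  8.0000e-02 -2.9300e+00]
 [ 5.7090e+01  1.1000e-01 -1.0370e+01]
 [ 7.8050e+01  1.7000e-01 -1.8050e+01]
 [ 9.9830e+01  2.5000e-01 -1.3320e+01]
 [ 1.2035e+02  3.5000e-01 -1.0070e+01]
 [ 1.4055e+02  4.5000e-01 -7.3000e+00]
 [ 1.6058e+02  4.7000e-01 -2.9000e+00]
 [-1.7936e+02  5.5000e-01  9.3000e-01]
 [-1.5934e+02  5.6000e-01  4.5700e+00]
 [-1.3957e+02  5.9000e-01  1.1060e+01]
 [-1.2039e+02  5.6000e-01  1.7640e+01]
 [-1.0199e+02  4.6000e-01  1.5390e+01]
 [-8.2550e+01  4.0000e-01  8.8200e+00]
 [-6.2230e+01  2.4000e-01  5.3700e+00]
 [-4.1860e+01  2.2000e-01  4.3900e+00]
 [-6.1160e+01 -3.6000e-01  1.4000e+01]
 [-8.0590e+01 -2.2000e-01  1.8510e+01]
 [-9.9090e+01 -1.3000e-01  1.8410e+01]
 [-1.1755e+02 -9.0000e-02  9.4700e+00]
 [-1.3750e+02 -6.0000e-02  5.5000e-01]
 [-1.5813e+02 -9.0000e-02 -1.1400e+00]
 [-1.7842e+02 -5.0000e-02 -2.5300e+00]
 [ 1.6144e+02 -1.4000e-01 -3.7000e+00]
 [ 1.4144e+02 -2.0000e-01 -4.3800e+00]
 [ 1.2181e+02 -2.8000e-01 -5.0200e+00]
 [ 1.0237e+02 -3.8000e-01 -8.2800e+00]
 [ 8.2540e+01 -4.6000e-01 -1.4240e+01]
 [ 6.1040e+01 -5.1000e-01 -1.6670e+01]
 [ 3.9400e+01 -5.6000e-01 -1.1270e+01]
 [ 1.8870e+01 -5.5000e-01 -3.6600e+00]
 [-1.1600e+00 -5.4000e-01  7.1000e-01]
 [-2.1240e+01 -4.5000e-01  4.6900e+00]
 [-4.1290e+01 -4.5000e-01  8.5100e+00]]
drag 0.3169171124149265 amp 0.2509820935490581 res 0.024646639513874583
heavy-handle angle delta 154.81984923579319 handle angle for heavy down 115.18015076420679

drag 0.30984802060587396 amp 0.25551636489072765 res 0.021667252950965186
heavy-handle angle delta 153.91846949931627 handle angle for heavy down 116.08153050068373
```

Both directions agree that the heavy side is down with the handle at about 115°. I'll turn forward from -40° to 115° and hold there.

>>> {"api": "jog_arm", "payload": {
  "series": [0, -2.4, -3.0, 0, 1, 0, -4.5, -6.2, 0, 1, 0, -6.4, -9.5, 0, 1, 0, -8.1, -13.0, 0, 1, 0, -9.6, -16.5, 0, 1]
}}

```text
clock: 17.65
tcp_pos: [448.4, -242.1, 139.4]
tcp_rot: [179.9, -0.1, 6.1]
force: [5.2, -2.8, -0.9]
finger_gap: 22.0
grip_force: 60.0
```

>>> {"api": "jog_arm", "payload": {
  "series": [0, -1.2, -3.7, 0, 1, 0, -2.1, -7.4, 0, 1, 0, -2.8, -11.2, 0, 1, 0, -3.2, -15.0, 0, 1, 0, -3.3, -18.8, 0, 1]
}}

```text
clock: 18.07
tcp_pos: [447.9, -238.2, 158.1]
tcp_rot: [180.0, -0.0, 6.1]
force: [6.7, -1.1, -0.6]
finger_gap: 22.4
grip_force: 59.9
```

>>> {"api": "jog_arm", "payload": {
  "series": [0, 0.1, -3.8, 0, 1, 0, 0.5, -7.7, 0, 1, 0, 1.2, -11.4, 0, 1, 0, 2.1, -15.2, 0, 1, 0, 3.3, -18.8, 0, 1]
}}

```text
clock: 18.48
tcp_pos: [448.2, -240.8, 176.7]
tcp_rot: [-180.0, -0.0, 6.2]
force: [5.6, 1.3, -1.2]
finger_gap: 21.9
grip_force: 59.9
```

>>> {"api": "jog_arm", "payload": {
  "series": [0, 1.4, -3.6, 0, 1, 0, 3.1, -7.0, 0, 1, 0, 5.0, -10.3, 0, 1, 0, 7.2, -13.5, 0, 1, 0, 9.6, -16.5, 0, 1]
}}

```text
clock: 18.9
tcp_pos: [449.2, -249.4, 193.2]
tcp_rot: [-179.9, -0.0, 6.2]
force: [4.4, 4.4, 1.1]
finger_gap: 22.5
grip_force: 60.2
```

>>> {"api": "jog_arm", "payload": {
  "series": [0, 2.6, -2.9, 0, 1, 0, 5.3, -5.5, 0, 1, 0, 8.3, -8.0, 0, 1, 0, 11.4, -10.2, 0, 1, 0, 14.6, -12.3, 0, 1]
}}

```text
clock: 19.32
tcp_pos: [450.8, -263.1, 205.8]
tcp_rot: [-179.8, -0.0, 6.2]
force: [2.5, 7.6, 7.5]
finger_gap: 21.8
grip_force: 60.8
```

>>> {"api": "jog_arm", "payload": {
  "series": [0, 3.4, -1.8, 0, 1, 0, 6.9, -3.4, 0, 1, 0, 10.5, -4.7, 0, 1, 0, 14.2, -5.7, 0, 1, 0, 17.9, -6.5, 0, 1]
}}

```text
clock: 19.73
tcp_pos: [453.0, -281.5, 213.4]
tcp_rot: [-179.9, -0.1, 6.2]
force: [-0.6, 6.6, 16.4]
finger_gap: 22.5
grip_force: 61.8
```

>>> {"api": "jog_arm", "payload": {
  "series": [0, 3.8, -0.5, 0, 1, 0, 7.6, -0.8, 0, 1, 0, 11.5, -0.8, 0, 1, 0, 15.3, -0.5, 0, 1, 0, 19.1, 0, 0, 1]
}}

```text
clock: 20.15
tcp_pos: [455.5, -302.1, 213.8]
tcp_rot: [180.0, -0.2, 6.2]
force: [1.6, 2.6, 14.1]
finger_gap: 22.1
grip_force: 61.6
```

>>> {"api": "jog_arm", "payload": {
  "series": [0, 2.9, 0.6, 0, 1, 0, 5.6, 1.3, 0, 1, 0, 8.3, 2.1, 0, 1, 0, 11, 3.1, 0, 1, 0, 13.7, 4.3, 0, 1]
}}

```text
clock: 20.57
tcp_pos: [457.1, -316.2, 209.4]
tcp_rot: [179.9, -0.2, 6.1]
force: [2.8, 0.2, 12.9]
finger_gap: 22.0
grip_force: 61.4
```

>>> {"api": "jog_arm", "payload": {
  "series": [0, 0, 0, 0, 1, 0, 0, 0, 0, 1, 0, 0, 0, 0, 1, 0, 0, 0, 0, 1, 0, 0, 0, 0, 1]
}}

```text
clock: 20.98
tcp_pos: [457.2, -316.7, 209.2]
tcp_rot: [179.9, -0.2, 6.1]
force: [3.6, -2.6, 8.4]
finger_gap: 22.0
grip_force: 61.1
```

```bash
python3 - <<'E'
from cell import env
import numpy as np
s=env.get_state();x,y,z=s['tcp_pos'];w=np.radians(6.1)
print(s['clock'],s['tcp_pos'],s['force'],abs(s['qd']).max(),np.degrees(np.arctan2(z-159.71,-np.sin(w)*x+np.cos(w)*y+339.41)))
E
```

```text
20.9833 [ 457.18623591 -316.72993324  209.15193548] [ 3.59416779 -2.5665286   8.41543546] 0.1024810473201612 115.99496165679251
```

```bash
python3 -c "
from cell import env
print(env.close_job())"
```

```text
the job is handed in; nothing more can be done
None
```

The job is handed in at about 21 s: I turned the drum a full turn each way and found its heavy side is down with the handle at 115.2°. It is now held still at 116.0° by the gripped handle, and the tape measure and black tape were not touched.

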